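# Reset the tripped kiln control unit

### The job

One of the two kiln control units has tripped: the one with the red lamp. With the fingertips, push its shutter fully open by the tab, press the yellow reset button sunk in the well all the way down and let it come up, then push the shutter fully home again. Leave the other unit alone, and do not pick up or shift the cups, bowls, jar or tools standing about.

Things in the scene. Friction and masses are not known exactly. Their poses are not given: they have to be found in the camera images.
- tripped_unit: the tripped kiln control unit: fixed grey box 170 (x) x 280 (y) x 85 mm high with a flat deck, red lamp dome on the deck at (-45, +105) mm, 24 mm high. Origin: centre of the underside; x, y along its sides, z up. In the deck at (0, -70) mm: a round well 48 mm wide, 34 mm deep, under a shutter that slides along y between guides 6 mm high at x = +-41 mm
- tripped_well (a point): centre of the well's mouth on the tripped unit, level with the deck (85 mm above the bench)
- tripped_button_top (a point): centre of the top of the tripped unit's sunken yellow push button, 32 mm in diameter, on the well's axis; its top lies 24 mm below the deck when released (10 mm above the well's floor)
- tripped_button (a joint): how far that button is pressed, in m: 0 released, 0.006 fully down. Springs back by itself; about 1 N starts it, 4 N holds it fully down
- tripped_tab (a point): centre of the top edge of the black tab on the tripped unit's shutter. The shutter is an aluminium plate 70 (x) x 64 (y) x 4 mm, 1 mm above the deck; the tab is a ridge 60 mm (x) by 10 mm (y), its top 31 mm above the deck, at the +y end of the plate (26 mm in +y from the plate's centre)
- tripped_shutter (a joint): how far that shutter has slid open towards the unit's +y, in m: 0 fully home, the plate centred over the well; 0.062 fully open against its stop, the well all clear. About 1.5 N moves it; it stays where it is left
- ready_unit: the other (not tripped) kiln control unit: fixed grey box 170 (x) x 280 (y) x 85 mm high with a flat deck, green lamp dome on the deck at (-45, +105) mm, 24 mm high. Origin: centre of the underside; x, y along its sides, z up. In the deck at (0, -70) mm: a round well 48 mm wide, 34 mm deep, under a shutter that slides along y between guides 6 mm high at x = +-41 mm
- ready_well (a point): centre of the well's mouth on the other (not tripped) unit, level with the deck (85 mm above the bench)
- ready_button_top (a point): centre of the top of the other (not tripped) unit's sunken yellow push button, 32 mm in diameter, on the well's axis; its top lies 24 mm below the deck when released (10 mm above the well's floor)
- ready_button (a joint): how far that button is pressed, in m: 0 released, 0.006 fully down. Springs back by itself; about 1 N starts it, 4 N holds it fully down
- ready_tab (a point): centre of the top edge of the black tab on the other (not tripped) unit's shutter. The shutter is an aluminium plate 70 (x) x 64 (y) x 4 mm, 1 mm above the deck; the tab is a ridge 60 mm (x) by 10 mm (y), its top 31 mm above the deck, at the +y end of the plate (26 mm in +y from the plate's centre)
- ready_shutter (a joint): how far that shutter has slid open towards the unit's +y, in m: 0 fully home, the plate centred over the well; 0.062 fully open against its stop, the well all clear. About 1.5 N moves it; it stays where it is left
- tripped_cup_mid (a point): centre of the terracotta cup on the tripped unit's deck, near the unit's (+43, +103) mm; 48 mm in diameter, 38 mm high, loose
- ready_cup_mid (a point): centre of the like loose cup on the deck of the other unit, at the same place there
- bowl_white_mid (a point): centre of a loose white bowl, 110 mm in diameter, 50 mm high, behind the units
- bowl_blue_mid (a point): centre of a loose blue bowl, 100 mm in diameter, 45 mm high, behind the units
- glaze_jar_mid (a point): centre of a loose amber glaze jar, 60 mm in diameter, 75 mm high, between the robot and the units
- brush_grip (a point): grip of a loose brush lying at the right side of the bench
- rib_grip (a point): grip of a loose spatula lying at the left side of the bench

How it is judged:
By the outcome, as a careful person would: the job done as asked, in the order asked, and still so for the second after the job is handed in, with the robot touching nothing.
It also fails if it takes over 54 s, if anything falls off the work surface, if the arm or the gripper's body presses on something with over 40 N, if the wrist force passes 120 N, or if a joint passes its speed limit or range.

### The arm

A 6-joint arm with a two-finger parallel gripper is mounted at the origin on the work surface. World frame = base frame: x ahead of the robot, y to its left, z up, the work surface at z = 0. Lengths are in m, angles in rad, forces in N, time in s.
With the tool pointing down it reaches from about 0.35 to 0.775 m from the base axis. Payload 5.5 kg.
Tool frame: the origin (TCP) lies on the centre line of the jaws, within the pads' length; the fingertips stand 11 mm ahead of it and the grasp point (between the pads) lies 8 mm behind it; z points along the fingers, y is the direction in which the jaws open and shut (so a half turn about z gives the same grasp; the last joint's range is limited). The gripper opens to 85 mm and grips with 20 to 120 N. Pads are 22 mm wide; open, the fingers measure 114 mm over their backs; the gripper's body (76 mm by 85 mm) begins 54 mm behind the grasp point. The pads swing forward as they close: fully open they stand 13 mm farther back than shut.
Start: joints at [1.025, 0.313, 0.046, 1.304, 0, 1.431], TCP at [0.227, 0.528, 0.242] pointing down, gripper open.
Joint ranges: [-2.76, 2.76], [-0.86, 1.69], [-1.03, 1.26], [-2.2, 2.34], [-1.47, 1.5], [-3.14, 3.14]. Speed limits (rad/s): [2.57, 2.57, 3.14, 3.14, 3.14, 3.14].

### API

Orientations are given as a unit quaternion [x, y, z, w].
In Python, from workcell import observe, read_camera, close_job gives the robot as it stands.
- The arm moves only by the shell command python3 -m pendant 'ROWS'. ROWS is text: rows parted by semicolons, each of 7 numbers parted by spaces: the shift along the tool's x, y, z scaled (see below), then the turn, a rotation vector about the tool's x, y, z scaled (see below), then the closure, from -1 (fully open) to 1 (shut), so that 0 is half open. A call has exactly 10 rows; each row is the pose to reach, as a shift and turn from the pose commanded when the call began, along the tool's axes at that moment; what a row does not reach only later rows make up. The controller multiplies each number of a shift by 0.2 m and each number of a turn by 45 degrees. A row lasts 1/12 s, in which the tool goes at most 41.7 mm and 7.16 degrees, less where a joint would pass 70% of its speed; a pose out of reach is approached as far as the arm can. A call with a number of a shift or a turn outside -1 to 1 is refused whole. A call with a gripper value outside its range is refused whole. The fingers move at their own pace and stop on an object; the grip force is fixed at half the most. Time passes only in rows, so rows that repeat a pose let the fingers close, or fill a call up. It gives the time, the measured TCP pose, the force and the opening at its end, in the units of the state.
- observe(): the state, without advancing time (a new reading comes with each control period).
- read_camera(name): name is "scene" or "top"; returns a dict with "image" (480x640x3 uint8, red, green, blue), "fovy" (degrees; the focal length in pixels is half the picture's height over the tangent of half this angle, whatever the lens; pixels are square), "cx", "cy" (the principal point, pixels), "k1" (the pictures are not rectified: a ray, as slopes to the right and down, at radius r is drawn at 1 + k1 r^2 times it, then the intrinsics apply), "extrinsics" (4x4, takes a point from camera to world coordinates). Camera axes: x right, y down, z forward; pixel columns grow to the right and rows downward; lengths in m; the calibration is good to about 2 mm. A picture is of the moment at which its call begins. There is no depth.
- close_job(): hands the job in, once; it reports no verdict.
The state is a dict: "time_s": time; "qpos": joint angles; "joint_velocities": joint speeds; "joint_torque": joint torques, N m; "eef_pos": TCP position; "tcp_rot": TCP orientation; "contact_force": force on the tool from outside, world axes, zero at the start; "torque": the same for the moment, N m; "finger_gap": finger opening in m.
Only numpy, scipy, OpenCV 4.12 (cv2) and the standard library are available. Lean on these libraries where they do the work, as an engineer would, in place of code of your own. Each camera call takes 0.05 s, during which the arm holds its last target.

## Working session

There is one attempt and no reset: what is moved stays moved. The work goes in short steps, Python scripts to look and compute and a shell command to move; the robot and the scene stay as the last step left them, time stands still between calls to the robot, and variables do not carry over. Pictures are saved under pics/ and viewed, and the job is handed in when it is done.

```bash
ls; mkdir -p pics; python3 - <<'E'
from workcell import *
import cv2
s=observe(); print(s)
for n in("scene","top"):
    c=read_camera(n); cv2.imwrite(f"pics/{n}0.png",c["image"][:,:,::-1]); print({k:v for k,v in c.items() if k!="image"})
E
```

```text
pics
{'time_s': 0.0, 'qpos': array([1.02540888e+00, 3.14035670e-01, 4.49838049e-02, 1.30359417e+00,
       1.68894990e-05, 1.43120920e+00]), 'joint_velocities': array([-0.0014015 ,  0.00025023,  0.00044676, -0.00178369,  0.00103527,
       -0.00117182]), 'joint_torque': array([ 1.81907129e-03, -4.80622673e+01,  2.98535514e+01,  1.93609967e-02,
       -2.44218645e-04,  3.51280008e-06]), 'eef_pos': array([0.22672692, 0.52788441, 0.24139076]), 'tcp_rot': array([ 2.01510763e-01,  9.79485864e-01, -8.68304284e-04, -3.18548794e-04]), 'contact_force': array([-0.52965222, -0.89976007,  0.62641787]), 'torque': array([-0.06492382, -0.02874398,  0.02890762]), 'finger_gap': 0.08555122115267583}
{'fovy': 45.18654843599664, 'cx': 326.5452317023298, 'cy': 239.77829430094644, 'k1': -0.10812024236722004, 'extrinsics': array([[-0.85736413,  0.30417961, -0.41521261,  1.15452015],
       [ 0.51440993,  0.4788252 , -0.71141328,  1.05456948],
       [-0.01758315, -0.82352972, -0.56700056,  0.90082449],
       [ 0.        ,  0.        ,  0.        ,  1.        ]])}
{'fovy': 54.685415557478635, 'cx': 319.7020716658786, 'cy': 244.1067763857618, 'k1': -0.11523940443285303, 'extrinsics': array([[-0.0055419 , -0.99605588,  0.08855492,  0.43803544],
       [-0.99997395,  0.00592965,  0.00411619,  0.00896396],
       [-0.00462506, -0.0885298 , -0.99606279,  1.57677139],
       [ 0.        ,  0.        ,  0.        ,  1.        ]])}
```

View pics/scene0.png

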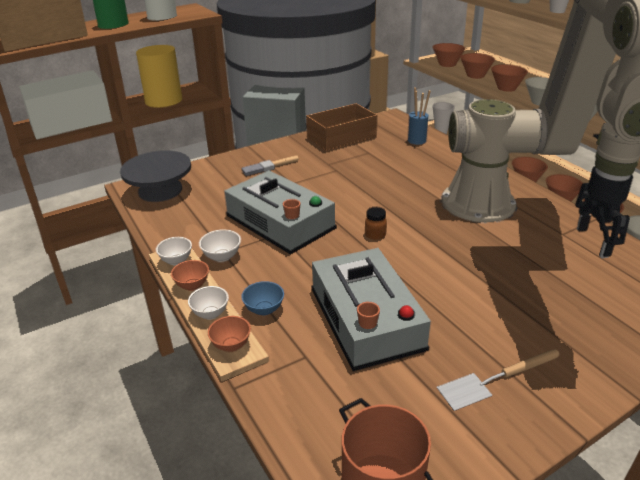

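View pics/top0.png

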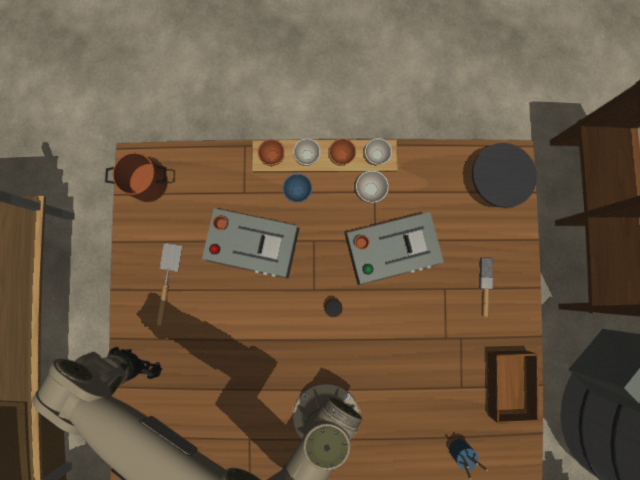

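The top view shows the red lamp at about (215,249), so the left unit is the tripped one. Its tab is at about (262,247), its cup at (221,223), and its shutter is home on the right half. The green-lamp unit is on the right.

```bash
cat > h.py <<'E'
import numpy as np, cv2
from workcell import *
def K(c):
    f=240/np.tan(np.radians(c["fovy"]/2)); return np.array([[f,0,c["cx"]],[0,f,c["cy"]],[0,0,1.]])
def cast(c,px,z):
    px=np.array(px,float).reshape(-1,1,2)
    n=cv2.undistortPointsIter(px,K(c),np.array([c["k1"],0,0,0.]),None,None,(3,50,1e-10)).reshape(-1,2)
    E=c["extrinsics"]; d=np.c_[n,np.ones(len(n))]@E[:3,:3].T; o=E[:3,3]
    return o+d*((z-o[2])/d[:,2])[:,None]
def proj(c,P):
    E=np.linalg.inv(c["extrinsics"]); 
    return cv2.projectPoints(np.array(P,float).reshape(-1,3),cv2.Rodrigues(E[:3,:3])[0],E[:3,3],K(c),np.array([c["k1"],0,0,0.]))[0].reshape(-1,2)
E
python3 - <<'E'
from h import *
c=read_camera("top"); im=c["image"]
crop=cv2.resize(im[195:290,190:310],None,fx=6,fy=6,interpolation=cv2.INTER_CUBIC); cv2.imwrite("pics/topc.png",crop[:,:,::-1])
s=read_camera("scene"); cv2.imwrite("pics/scenec.png",cv2.resize(s["image"][240:370,300:440],None,fx=5,fy=4.5,interpolation=cv2.INTER_CUBIC)[:,:,::-1])
hsv=cv2.cvtColor(im,cv2.COLOR_RGB2HSV)
for (x,y) in [(230,240),(250,222),(245,265),(268,245)]: print(im[y,x],hsv[y,x])
E
```

```text
[117 120 110] [ 39  21 120]
[117 121 111] [ 42  21 121]
[119 124 113] [ 44  23 124]
[160 157 147] [ 23  21 160]
```

View pics/topc.png

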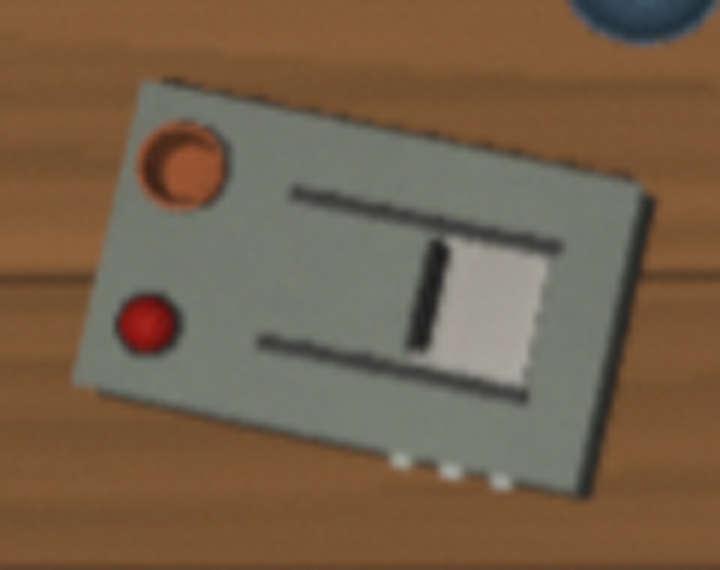

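View pics/scenec.png

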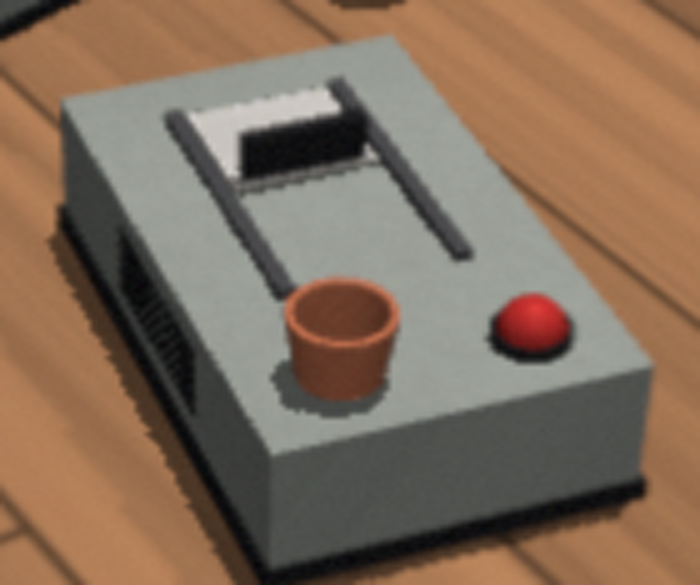

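```bash
cat > meas.py <<'E'
from h import *
c=read_camera("top"); im=c["image"]; hsv=cv2.cvtColor(im,cv2.COLOR_RGB2HSV)
m=((hsv[...,1]<50)&(hsv[...,2]>85)).astype(np.uint8); m[:195]=0;m[290:]=0;m[:,:190]=0;m[:,310:]=0
m=cv2.morphologyEx(m,cv2.MORPH_OPEN,np.ones((3,3)))
ct=max(cv2.findContours(m,cv2.RETR_EXTERNAL,cv2.CHAIN_APPROX_NONE)[0],key=cv2.contourArea)
P=cast(c,ct.reshape(-1,2),.085)[:,:2]
r=cv2.minAreaRect((P*1000).astype(np.float32)); print("deck rect",r)
crop=np.array([[145,80],[642,183],[585,495],[75,385]])/6+np.array([190,195])-.42
Q=cast(c,crop,.085)[:,:2]; 
L=np.array([[85,140],[85,-140],[-85,-140],[-85,140]])/1000
L0=L.mean(0);Q0=Q.mean(0);A=L-L0;B=Q-Q0
th=np.arctan2((A[:,0]*B[:,1]-A[:,1]*B[:,0]).sum(),(A*B).sum())
R=np.array([[np.cos(th),-np.sin(th)],[np.sin(th),np.cos(th)]]);t=Q0-R@L0
print("fit yaw",np.degrees(th),"centre",t,"res mm",1000*((Q-t)@R-L))
red=((hsv[...,0]<6)|(hsv[...,0]>174))&(hsv[...,1]>200)&(hsv[...,2]>70)
red[:230]=0;red[265:]=0;red[:,:200]=0;red[:,230:]=0
y,x=np.nonzero(red);p=cast(c,[[x.mean(),y.mean()]],.095)[0,:2];print("lamp local",1000*(p-t)@R)
for px,z,n in[((425,295),.116,"tab"),((182,167),.123,"cup")]:
    q=cast(c,[np.array(px)/6+[190,195]-.42],z)[0,:2];print(n,1000*(q-t)@R,q)
for n,l in[("well",(0,-.07)),("tabhome",(0,-.044)),("tabopen",(0,.018)),("cup",(.043,.103)),("lamp",(-.045,.105))]: print(n,t+R@np.array(l))
s=read_camera("scene")
# cross-check in scene: deck corners by pixel
px=np.array([[392,38],[65,100],[272,455],[650,365]])/[5,4.5]+[300,240]-.4
W=cast(s,px,.085)[:,:2];print("scene corners local",1000*(W-t)@R)
E
python3 meas.py
```

```text
deck rect ((576.552734375, 244.73329162597656), (279.13519287109375, 176.69419860839844), 77.64257049560547)
fit yaw -11.967892156973733 centre [0.57873835 0.24222581] res mm [[ 0.80728723  0.10251742]
 [-0.28140123  2.06393021]
 [-1.03394198 -2.6940358 ]
 [ 0.50805598  0.52758817]]
lamp local [-44.39944942 107.25574819]
tab [ -0.20925008 -40.3402853 ] [0.57016855 0.20280576]
cup [39.7928629  99.99975622] [0.63840258 0.33180038]
well [0.56422291 0.17374734]
tabhome [0.56961436 0.1991822 ]
tabopen [0.5824709  0.25983456]
cup [0.64216215 0.33407037]
lamp [0.55648965 0.35427489]
scene corners local [[ -83.44661717 -133.65061314]
 [  83.49242624 -135.74852407]
 [  86.78813986  143.2835878 ]
 [ -81.29729678  143.2027524 ]]
```

```bash
cat > go.py <<'E'
import sys
from h import *
from scipy.spatial.transform import Rotation as Rot
T=np.array([.57874,.24223]);th=np.radians(-11.97)
R=np.array([[np.cos(th),-np.sin(th)],[np.sin(th),np.cos(th)]])
T=T+R@np.array([.0005,.002])
def rep():
    s=observe();p=s["eef_pos"];M=Rot.from_quat(s["tcp_rot"]).as_matrix()
    print("t",round(s["time_s"],2),"local mm",np.round(1000*(p[:2]-T)@R,1),"z",round(p[2]*1000,1),"F",np.round(s["contact_force"],1),"gap",round(s["finger_gap"],3)); return p,M
def to(lx,ly,z):
    p,M=rep(); g=np.r_[T+R@np.array([lx,ly])/1000,z/1000]
    print("rows shift",np.round(M.T@(g-p)/.2,3))
    D=np.column_stack([np.r_[R[:,0]*-1,0],np.r_[R[:,1],0],[0,0,-1]])  # tool y = unit y, x=-unit x
    print("turn",np.round(Rot.from_matrix(M.T@D).as_rotvec(degrees=True)/45,3))
if __name__=="__main__": to(*map(float,sys.argv[1:4]))
E
python3 go.py 0 -76 230
```

```text
t 0.3 local mm [-404.   204.8] z 242.0 F [-0.5  0.   0.5] gap 0.085
rows shift [-2.256 -0.982  0.06 ]
turn [-0.001 -0.    -0.251]
```

```bash
python3 -m pendant '-0.12 -0.05 0 0 0 -0.02 1; -0.25 -0.11 0 0 0 -0.05 1; -0.37 -0.16 0 0 0 -0.08 1; -0.5 -0.22 0 0 0 -0.11 1; -0.62 -0.27 0 0 0 -0.14 1; -0.75 -0.33 0 0 0 -0.17 1; -0.87 -0.38 0 0 0 -0.2 1; -0.95 -0.42 0 0 0 -0.23 1; -1 -0.44 0 0 0 -0.25 1; -1 -0.44 0 0 0 -0.25 1'; python3 go.py 0 -76 230
```

```text
time_s: 1.13
eef_pos: [0.3775, 0.3671, 0.2423]
tcp_rot: [0.106, 0.994, -0.0, 0.0]
contact_force: [-0.6, 0.9, -0.7]
finger_gap: -0.0001
t 1.13 local mm [-223.3   78.4] z 242.3 F [-0.6  0.9 -0.7] gap -0.0
rows shift [-1.119 -0.768  0.062]
turn [-0.     0.001 -0.004]
```

```bash
python3 -m pendant '-0.12 -0.08 0 0 0 0 1; -0.25 -0.17 0 0 0 0 1; -0.37 -0.26 0 0 0 0 1; -0.5 -0.34 0 0 0 0 1; -0.62 -0.43 0 0 0 0 1; -0.75 -0.51 0 0 0 0 1; -0.87 -0.6 0 0 0 0 1; -0.95 -0.68 0 0 0 0 1; -1 -0.73 0 0 0 0 1; -1 -0.77 0 0 0 0 1'; python3 go.py 0 -78 130
```

```text
time_s: 1.97
eef_pos: [0.5409, 0.1756, 0.2419]
tcp_rot: [0.105, 0.994, 0.0, 0.0]
contact_force: [0.6, 0.4, -0.3]
finger_gap: -0.0001
t 1.97 local mm [-23.7 -75.1] z 241.9 F [ 0.6  0.4 -0.3] gap -0.0
rows shift [-0.119 -0.014  0.559]
turn [ 0.     0.    -0.003]
```

```bash
python3 -m pendant '-0.06 -0.01 0.05 0 0 0 1; -0.12 -0.015 0.12 0 0 0 1; -0.12 -0.015 0.2 0 0 0 1; -0.12 -0.015 0.28 0 0 0 1; -0.12 -0.015 0.36 0 0 0 1; -0.12 -0.015 0.43 0 0 0 1; -0.12 -0.015 0.5 0 0 0 1; -0.12 -0.015 0.54 0 0 0 1; -0.12 -0.015 0.56 0 0 0 1; -0.12 -0.015 0.56 0 0 0 1'; python3 go.py 0 -78 112
python3 - <<'E'
from h import *
s=read_camera("scene"); cv2.imwrite("pics/s1.png",cv2.resize(s["image"][220:370,300:450],None,fx=4,fy=4,interpolation=cv2.INTER_CUBIC)[:,:,::-1])
E
```

```text
time_s: 2.8
eef_pos: [0.5616, 0.1689, 0.1287]
tcp_rot: [0.104, 0.995, -0.0, -0.001]
contact_force: [0.7, -0.4, -0.5]
finger_gap: -0.0003
t 2.8 local mm [ -2.1 -77.3] z 128.7 F [ 0.7 -0.4 -0.5] gap -0.0
rows shift [-0.01  -0.003  0.083]
turn [-0.001 -0.003  0.   ]
```

View pics/s1.png

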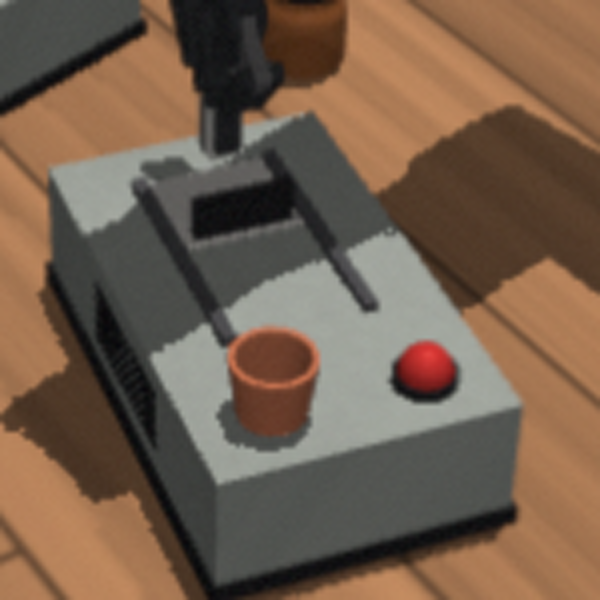

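```bash
python3 -m pendant '0 0 0.04 0 0 0 1; -0.01 0 0.08 0 0 0 1; -0.01 0.02 0.083 0 0 0 1; -0.01 0.05 0.083 0 0 0 1; -0.01 0.08 0.083 0 0 0 1; -0.01 0.12 0.083 0 0 0 1; -0.01 0.16 0.083 0 0 0 1; -0.01 0.2 0.083 0 0 0 1; -0.01 0.24 0.083 0 0 0 1; -0.01 0.26 0.083 0 0 0 1'; python3 go.py 0 -6 112
python3 - <<'E'
from h import *
s=read_camera("scene"); cv2.imwrite("pics/s2.png",cv2.resize(s["image"][220:370,300:450],None,fx=4,fy=4,interpolation=cv2.INTER_CUBIC)[:,:,::-1])
E
```

```text
time_s: 3.68
eef_pos: [0.5758, 0.2202, 0.1139]
tcp_rot: [0.104, 0.995, 0.0, 0.0]
contact_force: [1.3, -1.7, -0.2]
finger_gap: 0.0001
t 3.68 local mm [  1.2 -24.2] z 113.9 F [ 1.3 -1.7 -0.2] gap 0.0
rows shift [0.006 0.091 0.01 ]
turn [0.001 0.001 0.   ]
```

View pics/s2.png

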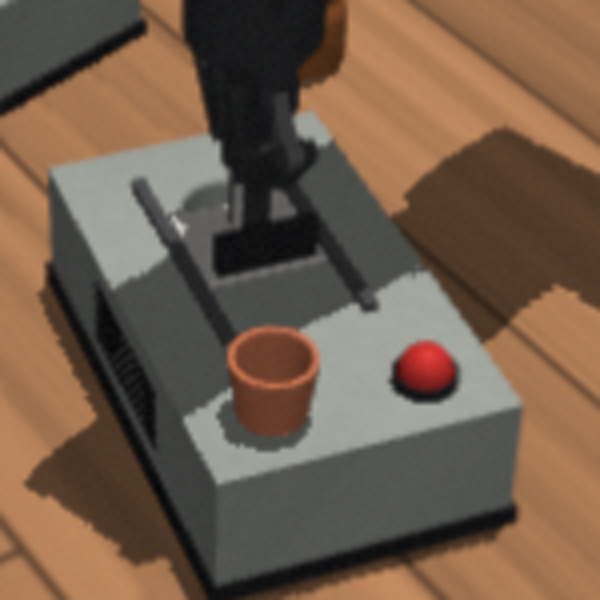

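The tab is moving with the fingers (tab now at crop (265,245)), and the push force is about 2 N. I'll continue slowly to the stop.

```bash
python3 -m pendant '0 0.02 0.01 0 0 0 1; 0 0.04 0.01 0 0 0 1; 0 0.06 0.01 0 0 0 1; 0 0.075 0.01 0 0 0 1; 0 0.09 0.01 0 0 0 1; 0 0.1 0.01 0 0 0 1; 0 0.107 0.01 0 0 0 1; 0 0.114 0.01 0 0 0 1; 0 0.12 0.01 0 0 0 1; 0 0.12 0.01 0 0 0 1'; python3 go.py 0 4 112
```

```text
time_s: 4.57
eef_pos: [0.5802, 0.2425, 0.1116]
tcp_rot: [0.104, 0.995, 0.0, -0.0]
contact_force: [1.0, -0.8, -1.5]
finger_gap: -0.0001
t 4.57 local mm [ 0.9 -1.4] z 111.6 F [ 1.  -0.8 -1.5] gap -0.0
rows shift [ 0.004  0.027 -0.002]
turn [ 0.    -0.    -0.001]
```

```bash
python3 -m pendant '0 0.005 0 0 0 0 1; 0 0.01 0 0 0 0 1; 0 0.015 0 0 0 0 1; 0 0.02 0 0 0 0 1; 0 0.025 0 0 0 0 1; 0 0.03 0 0 0 0 1; 0 0.035 0 0 0 0 1; 0 0.035 0 0 0 0 1; 0 0.035 0 0 0 0 1; 0 0.035 0 0 0 0 1'; python3 go.py 0 4 112
```

```text
time_s: 5.4
eef_pos: [0.5808, 0.2456, 0.1116]
tcp_rot: [0.106, 0.994, -0.003, -0.001]
contact_force: [-2.6, -13.2, 2.3]
finger_gap: -0.0003
t 5.4 local mm [0.8 1.7] z 111.6 F [ -2.6 -13.2   2.3] gap -0.0
rows shift [ 0.004  0.011 -0.002]
turn [-0.009 -0.001 -0.004]
```

Force rose to 13 N with no more movement, so it's at the stop. I'll back off, rise and check.

```bash
python3 -m pendant '0 -0.05 0 0 0 0 1; 0 -0.1 0 0 0 0 1; 0 -0.15 -0.06 0 0 0 1; 0 -0.22 -0.15 0 0 0 1; 0 -0.3 -0.25 0 0 0 1; 0 -0.4 -0.35 0 0 0 1; 0 -0.5 -0.4 0 0 0 1; 0 -0.6 -0.4 0 0 0 1; 0 -0.7 -0.4 0 0 0 1; 0 -0.75 -0.4 0 0 0 1'; python3 go.py 0 -68 140
python3 - <<'E'
from h import *
s=read_camera("scene"); cv2.imwrite("pics/s3.png",cv2.resize(s["image"][220:370,300:450],None,fx=4,fy=4,interpolation=cv2.INTER_CUBIC)[:,:,::-1])
s=read_camera("top"); cv2.imwrite("pics/t3.png",cv2.resize(s["image"][195:290,190:310],None,fx=6,fy=6,interpolation=cv2.INTER_CUBIC)[:,:,::-1])
E
```

```text
time_s: 6.23
eef_pos: [0.5504, 0.1006, 0.1934]
tcp_rot: [0.105, 0.994, 0.0, 0.001]
contact_force: [0.0, 0.6, -0.8]
finger_gap: 0.0001
t 6.23 local mm [   1.2 -146.5] z 193.4 F [ 0.   0.6 -0.8] gap 0.0
rows shift [0.007 0.392 0.267]
turn [ 0.001  0.003 -0.003]
```

View pics/s3.png

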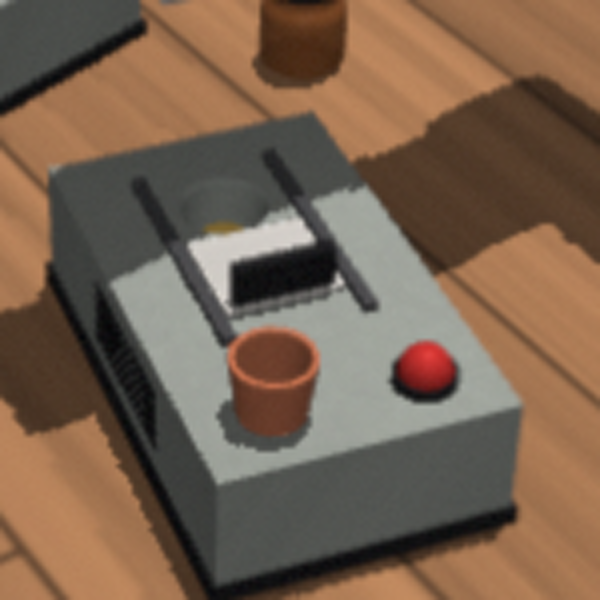

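View pics/t3.png

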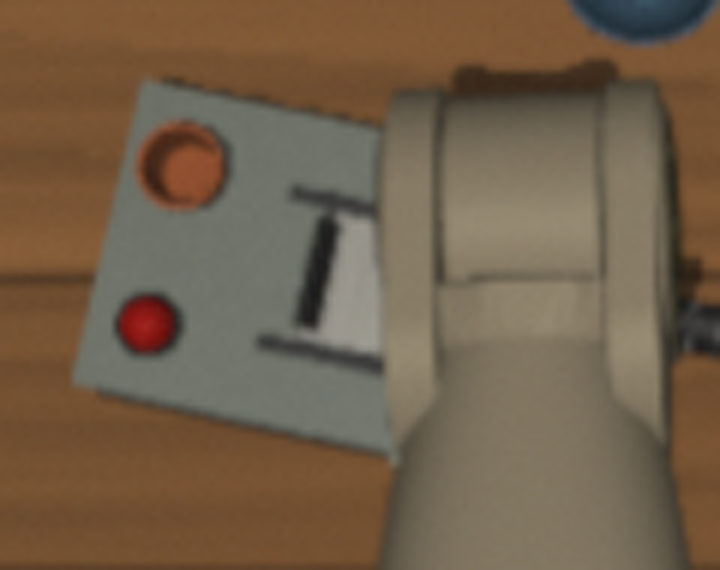

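```bash
python3 -m pendant '0 -0.1 0 0 0 0 1; 0 -0.2 0 0 0 0 1; 0 -0.3 0 0 0 0 1; 0 -0.4 0 0 0 0 1; 0 -0.5 0 0 0 0 1; 0 -0.6 0 0 0 0 1; 0 -0.7 0 0 0 0 1; 0 -0.75 0 0 0 0 1; 0 -0.75 0 0 0 0 1; 0 -0.75 0 0 0 0 1'; python3 go.py 0 -68 140
python3 - <<'E'
from h import *
from go import T,R
c=read_camera("top"); im=c["image"];cv2.imwrite("pics/t4.png",cv2.resize(im[195:290,190:310],None,fx=6,fy=6,interpolation=cv2.INTER_CUBIC)[:,:,::-1])
hsv=cv2.cvtColor(im,cv2.COLOR_RGB2HSV)
m=(hsv[...,1]>120)&(hsv[...,0]>19)&(hsv[...,0]<35);m[:235]=0;m[262:]=0;m[:,:250]=0;m[:,:265]=0;m[:,292:]=0
y,x=np.nonzero(m);print(len(x),x.mean(),y.mean(),x.min(),x.max(),y.min(),y.max())
print("button local",1000*(cast(c,[[x.mean(),y.mean()]],.061)[0,:2]-T)@R)
b=lambda px,z:1000*(cast(c,[np.array(px)/6+[190,195]-.42],z)[0,:2]-T)@R
print("tab",b((318,271),.116),b((425,295),.116))
E
```

```text
time_s: 7.17
eef_pos: [0.5196, -0.0438, 0.1918]
tcp_rot: [0.105, 0.994, 0.0, 0.0]
contact_force: [0.1, 0.1, -0.2]
finger_gap: 0.0001
t 7.17 local mm [   1.  -294.1] z 191.8 F [ 0.1  0.1 -0.2] gap 0.0
rows shift [0.006 1.13  0.26 ]
turn [ 0.001  0.    -0.001]
71 270.98591549295776 247.14084507042253 267 275 243 252
button local [ -1.26256274 -70.68664991]
tab [ 0.28170258 16.10948553] [ -0.70850731 -42.34473008]
```

View pics/t4.png

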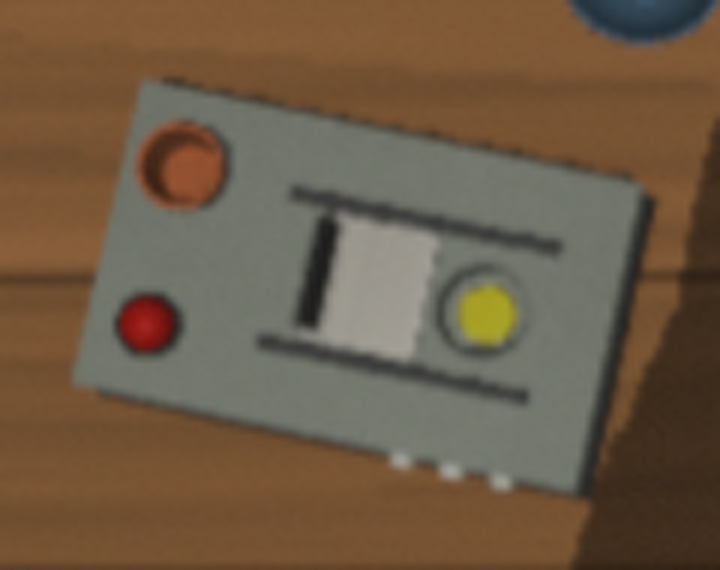

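The top view shows the well fully clear, with the yellow button at crop (487,315). That gives local (-1,-70.5), so I'm going there.

```bash
python3 -m pendant '0 0.1 0 0 0 0 1; 0 0.2 0 0 0 0 1; 0 0.32 0 0 0 0 1; 0 0.44 0 0 0 0 1; 0 0.56 0 0 0 0 1; 0 0.68 0 0 0 0 1; 0 0.8 0 0 0 0 1; 0 0.9 0 0 0 0 1; 0 0.97 0 0 0 0 1; 0 1 0 0 0 0 1'; python3 go.py -1 -70 100
```

```text
time_s: 8.05
eef_pos: [0.5609, 0.1543, 0.1915]
tcp_rot: [0.103, 0.995, 0.0, -0.0]
contact_force: [0.2, 0.1, -0.1]
finger_gap: 0.0001
t 8.05 local mm [  0.3 -91.7] z 191.5 F [ 0.2  0.1 -0.1] gap 0.0
rows shift [0.006 0.108 0.458]
turn [ 0.001 -0.     0.004]
```

```bash
python3 -m pendant '0 0.04 0.03 0 0 0 1; 0 0.08 0.08 0 0 0 1; 0 0.11 0.14 0 0 0 1; 0 0.11 0.2 0 0 0 1; 0 0.11 0.26 0 0 0 1; 0 0.11 0.32 0 0 0 1; 0 0.11 0.36 0 0 0 1; 0 0.11 0.36 0 0 0 1; 0 0.11 0.36 0 0 0 1; 0 0.11 0.36 0 0 0 1'; python3 go.py -1 -70 74
```

```text
time_s: 8.88
eef_pos: [0.5657, 0.1726, 0.1199]
tcp_rot: [0.105, 0.994, 0.0, 0.0]
contact_force: [-0.4, 0.9, -0.8]
finger_gap: 0.0001
t 8.88 local mm [  1.2 -72.8] z 119.9 F [-0.4  0.9 -0.8] gap 0.0
rows shift [0.011 0.014 0.23 ]
turn [ 0.     0.    -0.001]
```

```bash
python3 -m pendant '0.01 0.014 0 0 0 0 1; 0.01 0.014 0.03 0 0 0 1; 0.01 0.014 0.06 0 0 0 1; 0.01 0.014 0.09 0 0 0 1; 0.01 0.014 0.12 0 0 0 1; 0.01 0.014 0.15 0 0 0 1; 0.01 0.014 0.18 0 0 0 1; 0.01 0.014 0.2 0 0 0 1; 0.01 0.014 0.21 0 0 0 1; 0.01 0.014 0.21 0 0 0 1'; python3 go.py -1 -70 66
```

```text
time_s: 9.72
eef_pos: [0.5637, 0.1759, 0.077]
tcp_rot: [0.105, 0.995, -0.0, -0.001]
contact_force: [-0.1, -0.6, -0.3]
finger_gap: 0.0005
t 9.72 local mm [ -1.4 -70. ] z 77.0 F [-0.1 -0.6 -0.3] gap 0.0
rows shift [-0.002 -0.     0.055]
turn [-0.    -0.001 -0.001]
```

No contact with the walls. Now I'll press slowly.

```bash
python3 -m pendant '0 0 0.01 0 0 0 1; 0 0 0.02 0 0 0 1; 0 0 0.03 0 0 0 1; 0 0 0.035 0 0 0 1; 0 0 0.04 0 0 0 1; 0 0 0.045 0 0 0 1; 0 0 0.05 0 0 0 1; 0 0 0.055 0 0 0 1; 0 0 0.055 0 0 0 1; 0 0 0.055 0 0 0 1'; python3 go.py -1 -70 66
```

```text
time_s: 10.55
eef_pos: [0.5644, 0.1761, 0.067]
tcp_rot: [0.105, 0.995, 0.0, 0.0]
contact_force: [1.0, 0.4, 4.9]
finger_gap: -0.0003
t 10.55 local mm [ -0.8 -69.7] z 67.0 F [1.  0.4 4.9] gap -0.0
rows shift [ 0.001 -0.002  0.005]
turn [ 0.     0.001 -0.001]
```

```bash
python3 -m pendant '0 0 0.004 0 0 0 1; 0 0 0.008 0 0 0 1; 0 0 0.012 0 0 0 1; 0 0 0.016 0 0 0 1; 0 0 0.02 0 0 0 1; 0 0 0.02 0 0 0 1; 0 0 0.02 0 0 0 1; 0 0 0.02 0 0 0 1; 0 0 0.02 0 0 0 1; 0 0 0.02 0 0 0 1'; python3 go.py -1 -70 66
```

```text
time_s: 11.38
eef_pos: [0.5645, 0.1761, 0.0657]
tcp_rot: [0.104, 0.995, 0.0, 0.001]
contact_force: [-5.7, -2.0, 21.2]
finger_gap: 0.0003
t 11.38 local mm [ -0.7 -69.6] z 65.7 F [-5.7 -2.  21.2] gap 0.0
rows shift [ 0.001 -0.002 -0.002]
turn [ 0.001  0.003 -0.001]
```

Hard bottom at 21 N, with TCP z at 65.7 against the expected 66, so the button is fully down. Lifting straight out.

```bash
python3 -m pendant '0 0 -0.03 0 0 0 1; 0 0 -0.07 0 0 0 1; 0 0 -0.12 0 0 0 1; 0 0 -0.18 0 0 0 1; 0 0 -0.25 0 0 0 1; 0 0 -0.32 0 0 0 1; 0 0 -0.39 0 0 0 1; 0 0 -0.44 0 0 0 1; 0 0 -0.46 0 0 0 1; 0 0 -0.46 0 0 0 1'; python3 go.py 0 50 155
```

```text
time_s: 12.22
eef_pos: [0.5646, 0.1761, 0.1557]
tcp_rot: [0.105, 0.995, 0.0, 0.001]
contact_force: [0.6, -0.1, 0.2]
finger_gap: -0.0002
t 12.22 local mm [ -0.6 -69.6] z 155.7 F [ 0.6 -0.1  0.2] gap -0.0
rows shift [-0.003  0.598  0.004]
turn [ 0.001  0.002 -0.001]
```

```bash
python3 -m pendant '0 0.06 0 0 0 0 1; 0 0.13 0 0 0 0 1; 0 0.2 0 0 0 0 1; 0 0.28 0 0 0 0 1; 0 0.36 0 0 0 0 1; 0 0.44 0 0 0 0 1; 0 0.51 0 0 0 0 1; 0 0.56 0 0 0 0 1; 0 0.59 0 0 0 0 1; 0 0.59 0 0 0 0 1'; python3 go.py 0 49 112
python3 - <<'E'
from h import *
s=read_camera("scene"); cv2.imwrite("pics/s5.png",cv2.resize(s["image"][220:370,300:450],None,fx=4,fy=4,interpolation=cv2.INTER_CUBIC)[:,:,::-1])
E
```

```text
time_s: 13.05
eef_pos: [0.5884, 0.2933, 0.1539]
tcp_rot: [0.103, 0.995, -0.0, -0.0]
contact_force: [-0.5, -0.2, 0.3]
finger_gap: 0.0003
t 13.05 local mm [-1.6 50. ] z 153.9 F [-0.5 -0.2  0.3] gap 0.0
rows shift [-0.008 -0.005  0.21 ]
turn [-0.    -0.001  0.002]
```

View pics/s5.png

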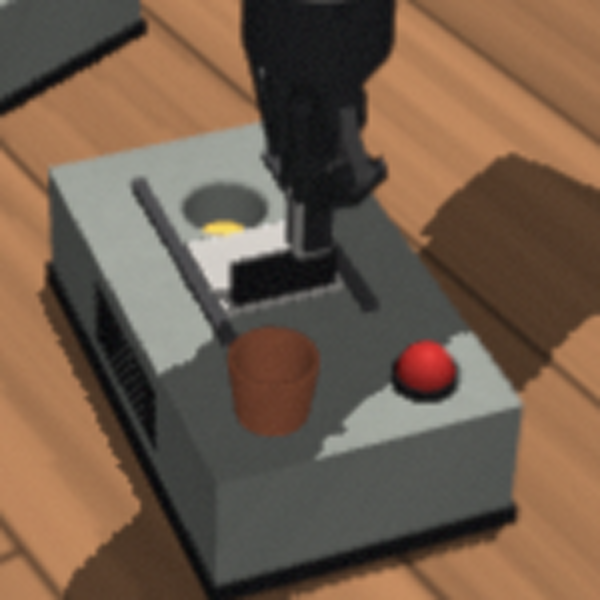

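```bash
python3 -m pendant '-0.005 0 0.02 0 0 0 1; -0.005 0 0.05 0 0 0 1; -0.005 0 0.08 0 0 0 1; -0.005 0 0.11 0 0 0 1; -0.005 0 0.14 0 0 0 1; -0.005 0 0.17 0 0 0 1; -0.005 0 0.2 0 0 0 1; -0.005 0 0.21 0 0 0 1; -0.005 0 0.21 0 0 0 1; -0.005 0 0.21 0 0 0 1'; python3 go.py 0 -10 112
python3 - <<'E'
from h import *
s=read_camera("scene"); cv2.imwrite("pics/s6.png",cv2.resize(s["image"][220:370,300:450],None,fx=4,fy=4,interpolation=cv2.INTER_CUBIC)[:,:,::-1])
E
```

```text
time_s: 13.93
eef_pos: [0.5896, 0.2912, 0.1126]
tcp_rot: [0.105, 0.995, 0.0, -0.0]
contact_force: [-0.5, -0.4, -0.1]
finger_gap: 0.0003
t 13.93 local mm [-0.  48.2] z 112.6 F [-0.5 -0.4 -0.1] gap 0.0
rows shift [-0.    -0.291  0.003]
turn [ 0.    -0.    -0.001]
```

View pics/s6.png

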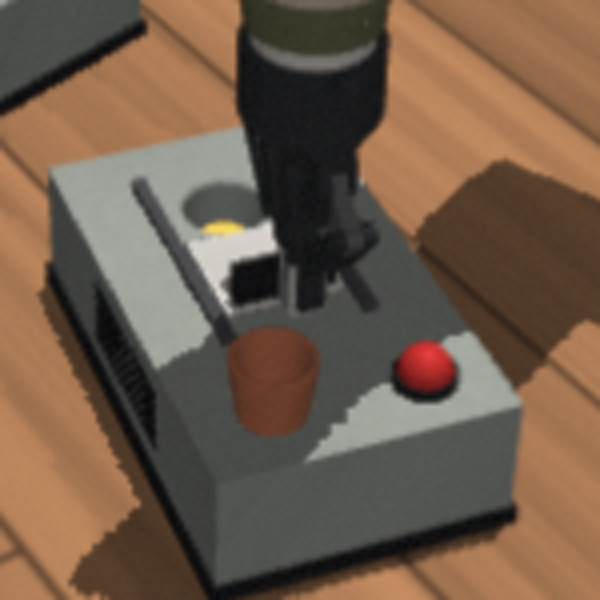

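The fingers now stand on the +y side of the tab, clear of the cup and touching nothing. I'll push home.

```bash
python3 -m pendant '0 -0.02 0 0 0 0 1; 0 -0.05 0 0 0 0 1; 0 -0.09 0 0 0 0 1; 0 -0.13 0 0 0 0 1; 0 -0.17 0 0 0 0 1; 0 -0.21 0 0 0 0 1; 0 -0.25 0 0 0 0 1; 0 -0.28 0 0 0 0 1; 0 -0.29 0 0 0 0 1; 0 -0.29 0 0 0 0 1'; python3 go.py 0 -24 112
```

```text
time_s: 14.82
eef_pos: [0.5774, 0.2335, 0.1127]
tcp_rot: [0.105, 0.994, -0.0, -0.0]
contact_force: [-0.9, 0.2, 0.1]
finger_gap: -0.0002
t 14.82 local mm [  0.  -10.8] z 112.7 F [-0.9  0.2  0.1] gap -0.0
rows shift [ 0.    -0.066  0.004]
turn [-0.001 -0.    -0.002]
```

```bash
python3 -m pendant '0 -0.01 0 0 0 0 1; 0 -0.02 0 0 0 0 1; 0 -0.03 0 0 0 0 1; 0 -0.037 0 0 0 0 1; 0 -0.044 0 0 0 0 1; 0 -0.051 0 0 0 0 1; 0 -0.058 0 0 0 0 1; 0 -0.063 0 0 0 0 1; 0 -0.063 0 0 0 0 1; 0 -0.063 0 0 0 0 1'; python3 go.py 0 -24 112
```

```text
time_s: 15.65
eef_pos: [0.5749, 0.2219, 0.1126]
tcp_rot: [0.105, 0.995, -0.0, -0.0]
contact_force: [0.7, 0.8, -0.7]
finger_gap: -0.0001
t 15.65 local mm [ -0.1 -22.7] z 112.6 F [ 0.7  0.8 -0.7] gap -0.0
rows shift [-0.    -0.007  0.003]
turn [-0.001 -0.    -0.001]
```

```bash
python3 -m pendant '0 -0.005 0 0 0 0 1; 0 -0.01 0 0 0 0 1; 0 -0.015 0 0 0 0 1; 0 -0.02 0 0 0 0 1; 0 -0.023 0 0 0 0 1; 0 -0.026 0 0 0 0 1; 0 -0.03 0 0 0 0 1; 0 -0.03 0 0 0 0 1; 0 -0.03 0 0 0 0 1; 0 -0.03 0 0 0 0 1'; python3 go.py 0 -24 112
```

```text
time_s: 16.48
eef_pos: [0.5746, 0.2205, 0.113]
tcp_rot: [0.103, 0.995, 0.004, 0.001]
contact_force: [1.9, 14.9, -2.9]
finger_gap: -0.0001
t 16.48 local mm [ -0.1 -24.1] z 113.0 F [ 1.9 14.9 -2.9] gap -0.0
rows shift [-0.     0.001  0.005]
turn [0.011 0.    0.003]
```

Home stop felt at 15 N. Backing off and lifting clear.

```bash
python3 -m pendant '0 0.04 0 0 0 0 1; 0 0.09 0 0 0 0 1; 0 0.14 0 0 0 0 1; 0 0.16 -0.06 0 0 0 1; 0 0.16 -0.14 0 0 0 1; 0 0.16 -0.24 0 0 0 1; 0 0.16 -0.35 0 0 0 1; 0 0.16 -0.46 0 0 0 1; 0 0.16 -0.55 0 0 0 1; 0 0.16 -0.6 0 0 0 1' && python3 -m pendant '0.1 0 0 0 0 0 1; 0.2 0 0 0 0 0 1; 0.32 0 0 0 0 0 1; 0.44 0 0 0 0 0 1; 0.56 0 0 0 0 0 1; 0.68 0 0 0 0 0 1; 0.8 0 0 0 0 0 1; 0.9 0 0 0 0 0 1; 0.95 0 0 0 0 0 1; 0.95 0 0 0 0 0 1'; python3 go.py 0 -24 112
python3 - <<'E'
from h import *
s=read_camera("scene"); cv2.imwrite("pics/s7.png",s["image"][:,:,::-1])
s=read_camera("top"); cv2.imwrite("pics/t7.png",cv2.resize(s["image"][195:290,190:310],None,fx=6,fy=6,interpolation=cv2.INTER_CUBIC)[:,:,::-1])
E
```

```text
time_s: 17.32
eef_pos: [0.5812, 0.248, 0.2353]
tcp_rot: [0.105, 0.995, 0.0, 0.001]
contact_force: [-0.2, 0.1, 1.0]
finger_gap: -0.0
time_s: 18.15
eef_pos: [0.3926, 0.2874, 0.2327]
tcp_rot: [0.104, 0.995, -0.0, -0.0]
contact_force: [-0.4, -0.1, 0.1]
finger_gap: -0.0003
t 18.15 local mm [-191.9    3.6] z 232.7 F [-0.4 -0.1  0.1] gap -0.0
rows shift [-0.96  -0.139  0.603]
turn [-0.001 -0.001  0.002]
```

View pics/s7.png

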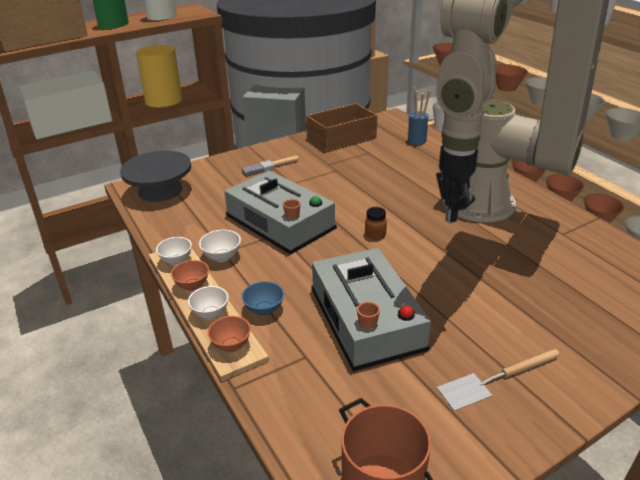

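View pics/t7.png

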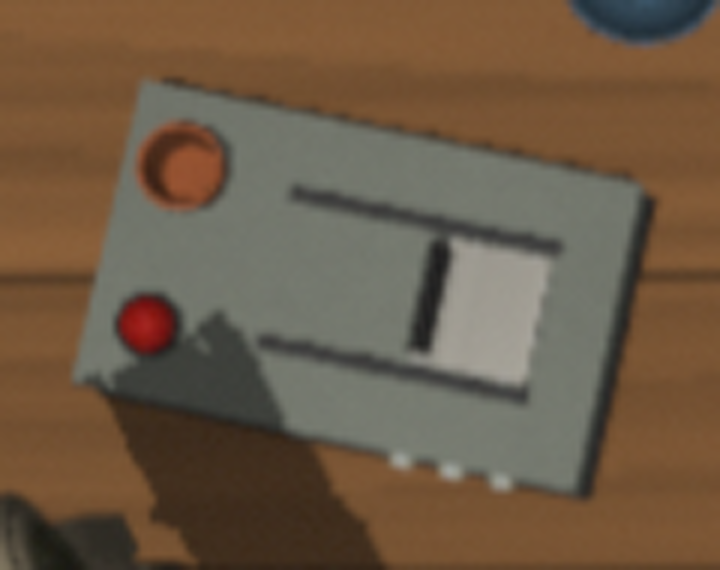

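The tab is back at crop (428,295), against (425,295) at the start. The cup is unmoved at (182,167), the other unit and loose items look unchanged, and the arm is clear.

```bash
python3 -c "
from workcell import *
print(close_job())"
```

```text
the job is handed in; nothing more can be done
None
```

I opened the red-lamp unit's shutter, pressed the reset button fully down and let it come up, then pushed the shutter home. The job was handed in at about 18 s of the 54 s allowed.

- **Shutter open:** I pushed the tab until it stopped, at about 13 N. The top view then showed the well fully clear. The tab's measured travel of about 58 mm is a little short of 62 mm, which I put down to picking pixels by eye.
- **Button:** it met a hard bottom at 21 N, with the tool height at 65.7 mm against the 66 mm expected for fully down. After lifting out, the force read zero. I did not measure its height again after release, only saw it yellow in the well.
- **Shutter home:** it stopped at about 15 N, and the last picture shows the tab back at its starting place to within about half a camera pixel.
- **Surroundings:** in the last pictures the cups, bowls, jar, tools and the other unit look where they were, and the robot touches nothing.
- **Lamp:** it still showed red in the last picture. Nothing in the task said it would change.

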